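# Unbar the tea canister and lift off its cap

## Robot

A 6-joint arm with a two-finger parallel gripper is mounted at the origin on the work surface. World frame = base frame: x ahead of the robot, y to its left, z up, the work surface at z = 0. Lengths are in mm, angles in rad, forces in N, time in s.
With the tool pointing down it reaches from about 400 to 925 mm from the base axis. Payload 12.5 kg.
Tool frame: the origin (TCP) lies on the centre line of the jaws, within the pads' length; the fingertips stand 19 mm ahead of it and the grasp point (between the pads) is the TCP; z points along the fingers, y is the line along which they close (so a half turn about z gives the same grasp; the last joint's range is limited). The gripper opens to 95 mm and grips with 3 to 60 N. Pads are 20 mm wide; open, the fingers measure 119 mm over their backs; the gripper's body (75 mm by 180 mm) begins 59 mm behind the grasp point.
Start: joints at [1.028, 0.491, 1.559, -0, 1.092, -0.106], TCP at [264.387, 566.343, 233.661] pointing down, gripper open.
Joint ranges: [-3.1, 3.1], [-0.84, 2.19], [0.05, 2.79], [-1.13, 4.28], [0.06, 2.93], [-2.69, 2.69]. Speed limits (rad/s): [2.22, 2.22, 2.79, 3.14, 3.14, 3.14].

## Interface

Orientations are given as [roll, pitch, yaw] about the fixed x, y, z axes, in that order (R = Rz(yaw) Ry(pitch) Rx(roll)).
In Python, from cell import state, read_camera, job_done gives the robot as it stands.
- The arm moves only by the tool arm_command, never from a script. Its argument "deltas" is a list of rows, each an object of numbers: "dx", "dy", "dz": the shift along the world's x, y, z in m; "yaw": the turn about the world's z in degrees. In form: [{"dx": .., "dy": .., "dz": .., "yaw": ..}, ...]. A call has 1 to 20 rows; each row shifts and turns the commanded pose from where the row before left it; what a row does not reach is not made up. A row lasts 1/10 s, in which the tool goes at most 50 mm and 8.59 degrees, less where a joint would pass 70% of its speed; a pose out of reach is approached as far as the arm can. A call with a gripper value outside its range is refused whole. "gripper" is the finger opening in m, from 0 to 0.0951, set as the call begins (left out, the last holds). The fingers move at their own pace and stop on an object; the grip force is fixed at half the most. Time passes only in rows, so rows that do not move let the fingers close. It gives the time, the measured TCP pose, the force, the opening and the grip force at its end, in the units of the state.
- state(): the state, without advancing time (a new reading comes with each control period).
- read_camera(name): name is "side" or "top" or "wrist"; returns a dict with "color" (384x512x3 uint8, red, green, blue), "range_z" (384x512 float32, mm along the optical axis (not along the pixel's ray), 0 where there is no reading), "fx", "fy", "cx", "cy" (pixels), "extrinsics" (4x4, takes a point from camera to world coordinates). Camera axes: x right, y up, looking along -z (the intrinsics and any distortion apply to the point x, -y, -z); pixel columns grow to the right and rows downward; lengths in mm; the calibration is good to about 2 mm. The wrist camera is an equidistant fisheye: a pixel r from the principal point sees the ray r / f radians off the axis. A picture is of the moment at which its call begins.
- job_done(): hands the job in; it is judged then, once.
The state is a dict: "t": time; "joints": joint angles; "qvel": joint speeds; "tau": joint torques, N m; "eef_pos": TCP position; "tcp_rot": TCP orientation; "ft_force": force on the tool from outside, world axes, zero at the start; "moment": the same for the moment, N m; "opening": opening from 0.0 (shut) to 1.0 (fully open); "grip_force": force on a finger pad.
Only numpy, scipy, OpenCV 4.12 (cv2) and the standard library are available. Lean on these libraries where they do the work, as an engineer would, in place of code of your own. Each camera call takes 0.05 s, during which the arm holds its last target. There are 200 camera calls.

## Task

Swing the steel hasp off the cap of the tea canister that is fixed in the wooden stand, to a right angle or more. The cap has a quarter-turn thread of unknown hand: find which way it loosens, turn it loose that way, lift it straight off and finish still holding it in the gripper, upright and still, about 8 cm above the canister. Put nothing down and leave the other things on the work surface where they are.

Things in the scene. Friction and masses are not known exactly. Their poses are not given: they have to be found in the camera images.
- mouth (a point): Centre of the rim of the fixed white ceramic canister (88 mm diameter, rim 105 mm above the work surface) that stands in a fixed dark wooden stand (210 x 110 x 18 mm). z is up; x points along the stand from the catch to the hasp's pivot post, y to the side towards which the hasp swings open.
- cap_grip (a point): Grip of the canister's cap (about 220 g): a round upright wooden knob, 30 mm diameter, 36 mm tall, in the middle of a white disc. This point is on the knob's axis, 24 mm above the disc and 12 mm below the knob's top: pinch it here from above, tips clear of the disc. z up, x towards the cap's nib. At the start 32 mm above mouth, x within 0.06 rad of the x of mouth.
- cap_base (a point): Centre of the underside of the cap's disc (76 mm across, 8 mm thick; a small wooden nib on it shows its turn). On the rim at the start; axes as cap_grip. Below it a 24 mm deep plug, 62 mm wide. The wrong way the cap stops hard after 0.05 to 0.25 rad and the fingers slip; the right way it turns easily and lifts out 0.95 to 2.1 rad from the start (1.2 is good). Before that it has 2.5 mm of upward play.
- hasp_knob (a point): Upright round steel knob on the hasp's strap, 16 mm diameter, 34 mm tall. This point is on its axis, 22 mm above the strap and 12 mm below the knob's top: pinch it here or push it sideways. It is 117 mm from the pivot axis; with the hasp closed, 32 mm from the cap's axis on the catch side.
- hasp_strap (a point): Middle of the upper face of the hasp's flat steel strap: 160 mm long, 18 mm wide, 4 mm thick, level, 161 mm above the work surface, running from the pivot post over the cap's knob (8 mm above it) to a catch post. While it is there the cap can be neither gripped nor lifted. x along the strap towards the pivot, z up.
- hasp_pivot (a point): The hasp's vertical pivot axis at strap height, on the steel post (14 mm diameter, pivot head up to 168 mm above the work surface), 85 mm from the canister's axis along the x of mouth. Axes as mouth.
- hasp (a joint): Hasp angle (rad) about the vertical pivot: 0 = closed over the cap, growing as it swings horizontally, clockwise seen from above, to the y side of mouth; stop at 1.9. Slight friction, it stays where it is left. 1.57 = at right angles to the closed position.
- carafe: Bystander: empty glass carafe, 100 mm across, 200 mm tall; origin at the centre of its underside, z up.
- lunchbox: Bystander: shut teal plastic lunch box with side latches, 186 x 126 x 64 mm; origin at the centre of its underside, x along its length, z up.
- mug: Bystander: ceramic mug, 80 mm across, 90 mm tall, handle on its y side; origin at the centre of its underside.
- canister2: Bystander: a loose canister of the same look and size (88 mm across, 149 mm tall with its cap), without stand or hasp; origin at the centre of its underside.
- saucer: Bystander: white ceramic saucer, 130 mm across, 18 mm tall, beside the stand; origin at the centre of its underside.
- infuser: Bystander: steel tea infuser ball, 47 mm across, 52 mm tall, sitting on the saucer; origin at its foot.
- dipper: Bystander: wooden honey dipper, 160 mm long, 26 mm thick, lying beside the stand on the side to which the hasp opens; origin under its middle, x along it.
Mind the look-alikes: they are no part of the job. What is shaped like the part that bears mouth but turquoise is not meant. There is more than one size of the part that bears cap_grip; the job needs the smaller.

How it is judged:
By the outcome, as a careful person would: the job done as asked, in the order asked, and still so for the second after the job is handed in, while the arm keeps its last pose, push and grip.
It also fails if it takes over 54 s, if anything falls off the work surface, if the arm or the gripper's body presses on something with over 40 N, if the wrist force passes 120 N, or if a joint passes its speed limit or range.

## Working session

There is one attempt and no reset: what is moved stays moved. The work goes in short steps, Python scripts to look and compute and a tool call to move; the robot and the scene stay as the last step left them, time stands still between calls to the robot, and variables do not carry over. Pictures are saved under pics/ and viewed, at most 10 in all, crops included, and the job is handed in when it is done.

Besides the shell and the picture viewer there is one more tool, called by a JSON object that holds its "fn" and its "kwargs". arm_command: Moves the arm, as the interface text tells. Its arguments: {"type":"object","properties":{"deltas":{"type":"array"},"gripper":{"type":"number"}},"required":["deltas"]}

```bash
mkdir -p pics
cat > h.py <<'E'
import numpy as np, cv2
from cell import state, read_camera, job_done
def pts(c):
    h,w=c["range_z"].shape; u,v=np.meshgrid(np.arange(w),np.arange(h)); d=c["range_z"]
    P=np.stack([(u-c["cx"])/c["fx"]*d,-(v-c["cy"])/c["fy"]*d,-d,np.ones_like(d)],-1)
    W=(P@np.array(c["extrinsics"]).T)[...,:3]; W[d==0]=np.nan; return W
def save(c,n): cv2.imwrite("pics/"+n,c["color"][...,::-1])
E
python3 - <<'E'
from h import *
for n in("top","side"):
    c=read_camera(n); save(c,n+"0.png"); np.savez(n+"0.npz",W=pts(c),col=c["color"]); print(n,np.round(c["extrinsics"],2).tolist(),c["fx"],c["cx"],c["cy"], (c["range_z"]>0).mean())
print(state())
E
```

```text
top [[-0.08, 0.98, -0.2, 305.61], [-1.0, -0.08, 0.02, 2.71], [0.0, 0.2, 0.98, 1217.98], [0.0, 0.0, 0.0, 1.0]] 433.755474422647 259.0610403798729 183.12861798103614 0.995819091796875
side [[0.76, 0.4, -0.51, -142.56], [-0.65, 0.44, -0.62, -779.92], [-0.02, 0.8, 0.59, 863.22], [0.0, 0.0, 0.0, 1.0]] 400.71490779871027 253.1616398282679 192.09861363164063 0.9960123697916666
{'t': 0.1, 'joints': array([ 1.02842187e+00,  4.91504395e-01,  1.55937618e+00,  1.38940385e-06,
        1.09170881e+00, -1.05549585e-01]), 'qvel': array([-1.91117538e-04, -1.07801460e-03, -2.61902738e-03, -1.64602892e-03,
        1.32474320e-04, -6.42902128e-05]), 'tau': array([ 1.16191775e-03, -6.13621473e+01, -2.58609760e+01,  6.92876684e-02,
        4.69959551e-02, -6.89618969e-05]), 'eef_pos': array([264.26625655, 566.16982424, 233.12124385]), 'tcp_rot': array([-3.14060160e+00, -1.06235211e-04,  2.70476709e+00]), 'ft_force': array([ 0.40275742, -0.04846687, -0.56567923]), 'moment': array([-0.00478089, -0.0075225 ,  0.0098615 ]), 'grip_force': 0.0, 'opening': 1.003441543881781}
```

View pics/top0.png

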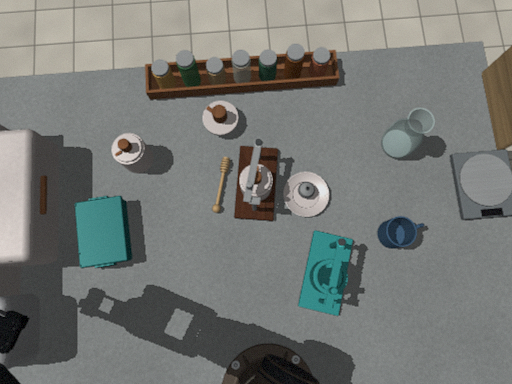

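View pics/side0.png

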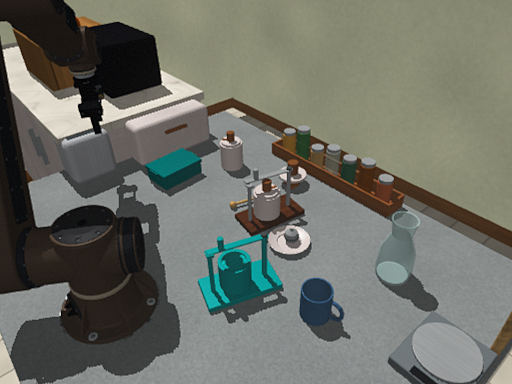

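The top view shows the dark stand at about (257,183), with the strap running up the image. The dipper is to its left at (221,185) and the saucer with the infuser to its right at (307,192). The turquoise look-alike is at (327,275).

Run:
```python
from h import *
for n in("top","side"):
    d=np.load(n+"0.npz"); W=d["W"]; col=d["col"].astype(int)
    if n=="top": box=np.zeros(W.shape[:2],bool); box[130:235,215:290]=1
    else: box=np.zeros(W.shape[:2],bool); box[160:240,225:310]=1
    # stand top: z 12..24 and brown
    b=box&(abs(W[...,2]-18)<6)&(col[...,0]-col[...,2]>15)&(col.sum(-1)<260)
    p=W[b]; r=cv2.minAreaRect(p[:,:2].astype(np.float32)); print(n,"stand",b.sum(),r, p[:,2].mean())
    s=box&(abs(W[...,2]-161)<7); p=W[s]; print("strap",s.sum(),cv2.minAreaRect(p[:,:2].astype(np.float32)),p[:,2].mean(),cv2.fitLine(p[:,:2].astype(np.float32),2,0,.01,.01).ravel())
    k=box&(W[...,2]>172)&(W[...,2]<205); p=W[k]; print("hknob",k.sum(),np.median(p,0),p.min(0),p.max(0))
    v=box&(abs(W[...,2]-105-4)<8); p=W[v]; print("disc",v.sum(),p.min(0),p.max(0))
c=cv2.imread("pics/top0.png")[125:240,180:330]; a=cv2.resize(c,None,fx=5,fy=5,interpolation=2)[:600]
cv2.imwrite("pics/c1.png",a)
c=cv2.imread("pics/side0.png")[150:245,215:320]; cv2.imwrite("pics/c2.png",cv2.resize(c,None,fx=6,fy=6,interpolation=2))
```

```text
top stand 1454 ((560.0308227539062, 7.9871063232421875), (156.7382049560547, 208.73512268066406), 80.58212280273438) 17.37735194537626
strap 485 ((555.1561279296875, -17.739669799804688), (41.34108352661133, 169.46804809570312), 75.2988052368164) 160.1796186340232 [ 9.7914058e-01 -2.0318387e-01  5.4939410e+02 -8.4950266e+00]
hknob 39 [513.74639022   3.11425301 193.51647644] [508.01518654  -2.8760767  172.89507907] [521.6616432    9.94893819 196.39897423]
disc 537 [475.57292619 -57.38334148 101.04283168] [586.39821519  28.16022202 116.72343095]
side stand 762 ((674.394287109375, 13.832191467285156), (457.43011474609375, 201.37591552734375), 3.392305850982666) 16.064372776939486
strap 361 ((458.8852844238281, -77.82377624511719), (355.5562744140625, 133.1905975341797), 34.04953384399414) 159.80005131884192 [  0.75799817   0.65225667 491.68008    -69.77639   ]
hknob 37 [516.73677744  -1.95321641 184.29693493] [509.86575523  -5.74409645 173.49827801] [525.06617665   8.34887767 195.08646598]
disc 326 [478.59629134 -59.41739242 101.21861157] [633.24889398  22.26415185 116.94307902]
```

View pics/c1.png

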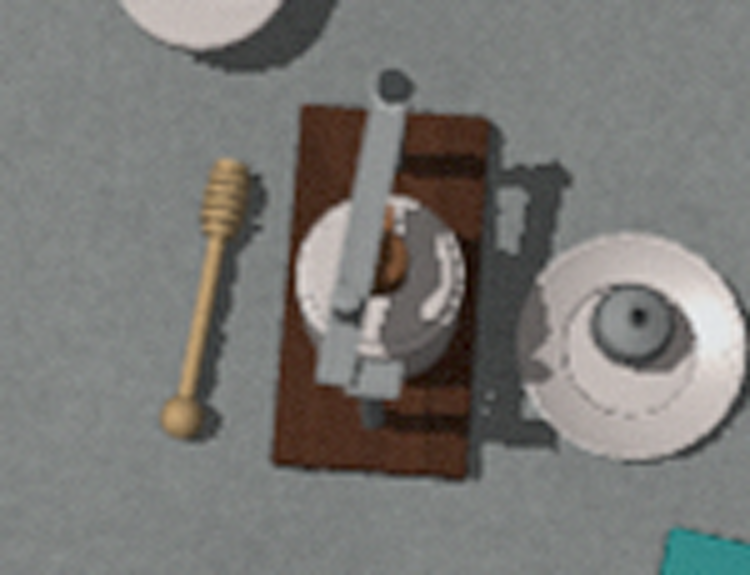

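View pics/c2.png

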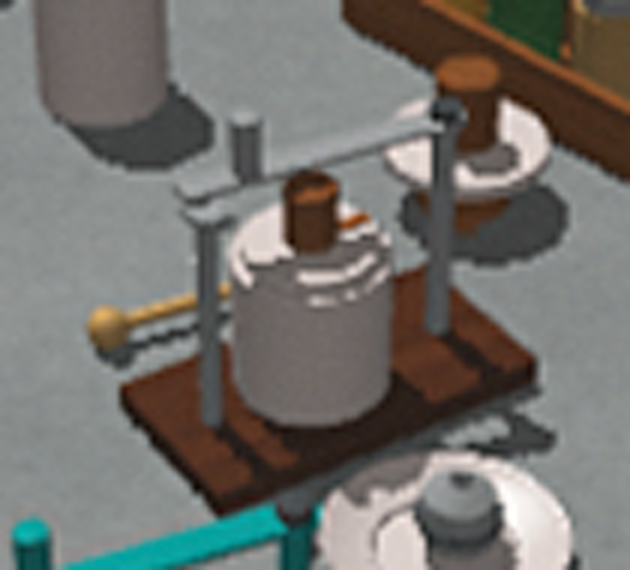

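The crops show the hasp slightly ajar towards the dipper. In c1 the pivot head is at (395,87), the hasp knob at about (348,305) and the cap knob at about (392,262). I'll cast rays from these and the stand corners.

```bash
cat >> h.py <<'E'
def ray(c,u,v,z):
    E=np.array(c["extrinsics"]); d=E[:3,:3]@np.array([(u-c["cx"])/c["fx"],-(v-c["cy"])/c["fy"],-1]); return E[:3,3]+d*(z-E[2,3])/d[2]
E
python3 - <<'E'
from h import *
c=read_camera("top"); s=read_camera("side")
R=lambda x,y,z:ray(c,180+(x+.5)/5-.5,125+(y+.5)/5-.5,z)[:2].round(1)
S=lambda x,y,z:ray(s,215+(x+.5)/6-.5,150+(y+.5)/6-.5,z)[:2].round(1)
co=np.array([R(*p,18) for p in((302,107),(487,119),(467,478),(275,463))]); print(co.tolist(),co.mean(0))
e1=(co[0]+co[1]-co[2]-co[3])/2;print("len",np.linalg.norm(e1),"ang",np.arctan2(e1[1],e1[0]))
e2=(co[0]+co[3]-co[1]-co[2])/2;print("wid",np.linalg.norm(e2),"ang",np.arctan2(-e2[0],e2[1]))
print("pivot",R(395,84,168),S(450,110,168)); print("hk top",S(246,120,195)); print("capknob side",S(312,187,141+8)); print("catch",R(372,415,150))
W=pts(c);t=np.isfinite(W[...,0])
for lo,hi,n in((185,205,"hknob"),(142,152,"capknob")):
    m=(W[...,2]>lo)&(W[...,2]<hi)&(abs(W[...,0]-550)<90)&(abs(W[...,1])<70); p=W[m]; print(n,m.sum(),p.mean(0).round(1),p.min(0).round(1),p.max(0).round(1))
W=pts(s)
m=(W[...,2]>185)&(abs(W[...,0]-550)<90)&(abs(W[...,1])<70); p=W[m]; print("side hk",m.sum(),p.mean(0).round(1))
# strap colour line in top, at z161
for y in(150,200,250): pass
print("strap", [ (R(a,y,161)+R(b,y,161))/2 for a,b,y in((368,402,140),(358,393,200),(340,375,280))])
# other things tall nearby
W=pts(c)
m=(W[...,2]>60)&(abs(W[...,0]-550)<250)&(abs(W[...,1])<300)
n,l,st,_=cv2.connectedComponentsWithStats(m.astype(np.uint8))
for i in range(1,n):
    if st[i,4]>30: p=W[l==i]; print(st[i],p.min(0).round(),p.max(0).round())
E
```

```text
[[665.9, 21.7], [650.0, -83.7], [444.7, -53.4], [462.0, 52.2]] [555.65 -15.8 ]
len 206.8461263838412 ang -0.1475034501235039
wid 106.79798687241255 ang -0.15606641483195524
pivot [629.  -28.3] [628.9 -34.1]
hk top [ 5.161e+02 -4.000e-01]
capknob side [545.4 -17.8]
catch [464.7  -3. ]
hknob 34 [514.8   4.  193.5] [507.6  -2.7 186. ] [522.3  10.  197.6]
capknob 60 [539.4 -18.6 148. ] [473.4 -27.8 142.1] [557.6  -3.7 151.9]
side hk 17 [ 5.171e+02 -3.000e-01  1.915e+02]
strap [array([602.2, -21. ]), array([571.5 , -13.65]), array([531.35,  -1.3 ])]
[212 105  15  18 210] [727.  51.  60.] [767.  90.  96.]
[134 135  15  32 335] [617. 274.  60.] [694. 300. 117.]
[ 240  138   33   71 1237] [472. -57.  61.] [641.  29. 198.]
[313 238  34  33 423] [ 300. -219.   61.] [ 372. -142.  170.]
```

The points agree with each other: the knob is 118 mm from the pivot, the cap axis is near (545,-17.5), the stand's x is at about -0.15 rad, and the hasp is about 0.13 rad open. Moving over the hasp knob.

{"fn": "arm_command", "kwargs": {"deltas": [{"dx": 0.014,"dy": -0.0314,"dz": 0.001,"yaw": 0.5},{"dx": 0.014,"dy": -0.0314,"dz": 0.001,"yaw": 0.5},{"dx": 0.014,"dy": -0.0314,"dz": 0.001,"yaw": 0.5},{"dx": 0.014,"dy": -0.0314,"dz": 0.001,"yaw": 0.5},{"dx": 0.014,"dy": -0.0314,"dz": 0.001,"yaw": 0.5},{"dx": 0.014,"dy": -0.0314,"dz": 0.001,"yaw": 0.5},{"dx": 0.014,"dy": -0.0314,"dz": 0.001,"yaw": 0.5},{"dx": 0.014,"dy": -0.0314,"dz": 0.001,"yaw": 0.5},{"dx": 0.014,"dy": -0.0314,"dz": 0.001,"yaw": 0.5},{"dx": 0.014,"dy": -0.0314,"dz": 0.001,"yaw": 0.5},{"dx": 0.014,"dy": -0.0314,"dz": 0.001,"yaw": 0.5},{"dx": 0.014,"dy": -0.0314,"dz": 0.001,"yaw": 0.5},{"dx": 0.014,"dy": -0.0314,"yaw": 0.5},{"dx": 0.014,"dy": -0.0314,"yaw": 0.5},{"dx": 0.014,"dy": -0.0314,"yaw": 0.5},{"dx": 0.014,"dy": -0.0314,"yaw": 0.5},{"dx": 0.014,"dy": -0.0314,"yaw": 0.5},{"dx": 0.014,"dy": -0.0314,"yaw": 0.5},{},{}]}}

```text
$.deltas[12]: bad value
```

Run:
```python
from h import *
c=read_camera("wrist"); s=state(); print(s["eef_pos"],s["tcp_rot"],c["fx"],c["cx"],c["cy"],np.round(c["extrinsics"],2).tolist()); save(c,"w1.png")
```

```text
[264.3206526  566.25945593 233.40095251] [-3.14113599e+00 -4.52832052e-05  2.70480369e+00] 297.3186396354542 254.74201345266542 190.93137910364214 [[0.42, -0.88, -0.22, 202.99], [0.91, 0.41, 0.1, 593.82], [0.0, -0.24, 0.97, 384.09], [0.0, 0.0, 0.0, 1.0]]
```

View pics/w1.png

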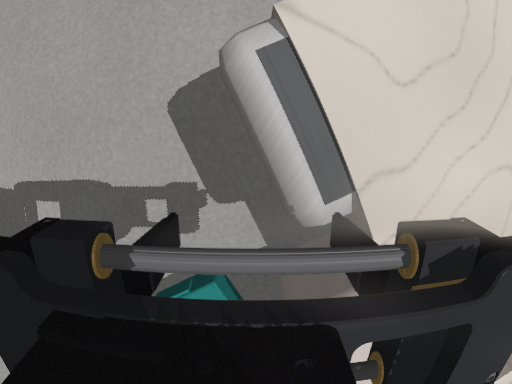

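The call was refused because every row needs all four keys, so the arm is still at its start. The wrist view shows only the bench with the fingers in the lower half. Resending.

{"fn": "arm_command", "kwargs": {"deltas": [{"dx": 0.014,"dy": -0.0314,"dz": 0.001,"yaw": 0.5},{"dx": 0.014,"dy": -0.0314,"dz": 0.001,"yaw": 0.5},{"dx": 0.014,"dy": -0.0314,"dz": 0.001,"yaw": 0.5},{"dx": 0.014,"dy": -0.0314,"dz": 0.001,"yaw": 0.5},{"dx": 0.014,"dy": -0.0314,"dz": 0.001,"yaw": 0.5},{"dx": 0.014,"dy": -0.0314,"dz": 0.001,"yaw": 0.5},{"dx": 0.014,"dy": -0.0314,"dz": 0.001,"yaw": 0.5},{"dx": 0.014,"dy": -0.0314,"dz": 0.001,"yaw": 0.5},{"dx": 0.014,"dy": -0.0314,"dz": 0.001,"yaw": 0.5},{"dx": 0.014,"dy": -0.0314,"dz": 0.001,"yaw": 0.5},{"dx": 0.014,"dy": -0.0314,"dz": 0.001,"yaw": 0.5},{"dx": 0.014,"dy": -0.0314,"dz": 0.001,"yaw": 0.5},{"dx": 0.014,"dy": -0.0314,"dz": 0.0,"yaw": 0.5},{"dx": 0.014,"dy": -0.0314,"dz": 0.0,"yaw": 0.5},{"dx": 0.014,"dy": -0.0314,"dz": 0.0,"yaw": 0.5},{"dx": 0.014,"dy": -0.0314,"dz": 0.0,"yaw": 0.5},{"dx": 0.014,"dy": -0.0314,"dz": 0.0,"yaw": 0.5},{"dx": 0.014,"dy": -0.0314,"dz": 0.0,"yaw": 0.5},{"dx": 0.0,"dy": 0.0,"dz": 0.0,"yaw": 0.0},{"dx": 0.0,"dy": 0.0,"dz": 0.0,"yaw": 0.0}]}}

```text
t: 2.25
eef_pos: [516.3, 0.7, 245.4]
tcp_rot: [3.141, -0.001, 2.86]
ft_force: [0.1, 0.6, -0.1]
opening: 1.002
grip_force: 0.0
```

Run:
```python
from h import *
c=read_camera("wrist"); s=state(); print(s["t"],s["eef_pos"],s["tcp_rot"],s["joints"],c["fx"],c["cx"],c["cy"],np.round(c["extrinsics"],2).tolist()); save(c,"w2.png")
```

```text
2.3 [516.05586294   1.33620353 245.51661646] [ 3.14143900e+00 -5.31642154e-04  2.86130056e+00] [-1.25574786e-01  3.23452675e-01  1.80689465e+00  2.75719341e-04
  1.01174696e+00 -1.41622528e+00] 297.3186396354542 254.74201345266542 190.93137910364214 [[0.28, -0.93, -0.23, 451.32], [0.96, 0.27, 0.07, 18.41], [0.0, -0.24, 0.97, 396.24], [0.0, 0.0, 0.0, 1.0]]
```

View pics/w2.png

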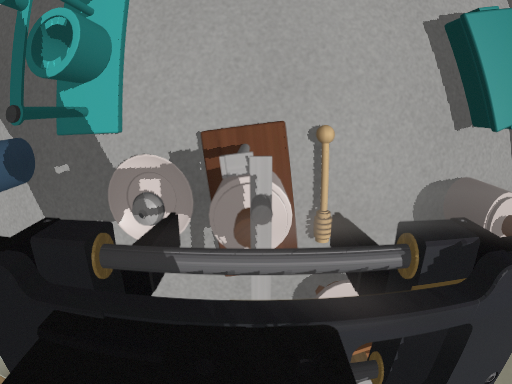

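The wrist view shows the strap vertical at column ~261 and the hasp knob's top around (262,208). The cap disc is behind it at (250,212).

```bash
cat >> h.py <<'E'
def fish(c,u,v,z):
    E=np.array(c["extrinsics"]); a=np.array([(u-c["cx"])/c["fx"],-(v-c["cy"])/c["fy"]]); r=np.hypot(*a)
    d=E[:3,:3]@np.array([*(a/r*np.sin(r)),-np.cos(r)]); return E[:3,3]+d*(z-E[2,3])/d[2]
E
python3 - <<'E'
from h import *
c=read_camera("wrist"); print(fish(c,262,208,195).round(1)); d=c["range_z"]; print(d[190:232:3,262].round(0))
m=(d>150)&(d<212)&(np.indices(d.shape)[0]<235)&(abs(np.indices(d.shape)[1]-262)<40); v,u=np.nonzero(m)
print(m.sum(), u.mean() if m.sum() else 0, v.mean() if m.sum() else 0, u.min(),u.max(),v.min(),v.max()) if m.sum() else 0
print(np.mean([fish(c,a,b,396-d[b,a]) for a,b in zip(u,v)],0) if m.sum() else 0)
# stand/strap left/right edges: strap columns 251..272 near row 165 at z 161
for r in(165,180): print((fish(c,250,r,161)+fish(c,272,r,161))/2)
E
```

```text
[512.4   6.9 195. ]
[243. 243. 235. 227. 218. 213. 210. 212. 211. 212. 213. 212. 250. 252.]
164 260.3414634146341 210.89634146341464 251 269 204 223
[517.32879595   4.44208293 184.76726216]
[487.89340262  13.81476567 161.        ]
[499.70582462  10.46362994 161.        ]
```

{"fn": "arm_command", "kwargs": {"deltas": [{"dx": 0.0,"dy": 0.003,"dz": -0.01,"yaw": 0},{"dx": 0.0,"dy": 0,"dz": -0.011,"yaw": 0},{"dx": 0.0,"dy": 0,"dz": -0.011,"yaw": 0},{"dx": 0.0,"dy": 0,"dz": -0.01,"yaw": 0},{"dx": 0.0,"dy": 0,"dz": -0.01,"yaw": 0},{"dx": 0.0,"dy": 0,"dz": -0.008,"yaw": 0},{"dx": 0,"dy": 0,"dz": 0,"yaw": 0}]}}

```text
t: 3.05
eef_pos: [516.0, 4.1, 184.4]
tcp_rot: [-3.141, -0.002, 2.862]
ft_force: [-0.3, -0.6, 0.9]
opening: 0.997
grip_force: 0.0
```

{"fn": "arm_command", "kwargs": {"gripper": 0.01, "deltas": [{"dx": 0,"dy": 0,"dz": 0,"yaw": 0},{"dx": 0,"dy": 0,"dz": 0,"yaw": 0},{"dx": 0,"dy": 0,"dz": 0,"yaw": 0},{"dx": 0,"dy": 0,"dz": 0,"yaw": 0},{"dx": 0,"dy": 0,"dz": 0,"yaw": 0},{"dx": 0,"dy": 0,"dz": 0,"yaw": 0},{"dx": 0,"dy": 0,"dz": 0,"yaw": 0},{"dx": 0,"dy": 0,"dz": 0,"yaw": 0}]}}

```text
t: 3.85
eef_pos: [516.4, 4.1, 185.7]
tcp_rot: [3.142, -0.0, 2.862]
ft_force: [0.0, 0.1, 0.4]
opening: 0.379
grip_force: 0.0
```

Run:
```python
import numpy as np
f=np.radians(16.2+6*np.arange(16)); p=117.4*np.c_[-np.cos(f),np.sin(f)]
print(np.diff(p,axis=0).round(1).tolist(), p[0]+[629,-29],p[-1]+[629,-29])
```

```text
[[4.0, 11.6], [5.2, 11.1], [6.4, 10.5], [7.4, 9.8], [8.4, 9.0], [9.3, 8.0], [10.1, 7.0], [10.8, 5.9], [11.3, 4.8], [11.8, 3.6], [12.1, 2.3], [12.2, 1.0], [12.3, -0.3], [12.2, -1.5], [12.0, -2.8]] [516.2615213    3.75355585] [661.75355585  83.7384787 ]
```

{"fn": "arm_command", "kwargs": {"deltas": [{"dx": 0,"dy": 0,"dz": 0,"yaw": 0},{"dx": 0,"dy": 0,"dz": 0,"yaw": 0},{"dx": 0,"dy": 0,"dz": 0,"yaw": 0},{"dx": 0,"dy": 0,"dz": 0,"yaw": 0},{"dx": 0,"dy": 0,"dz": 0,"yaw": 0}]}}

```text
t: 4.35
eef_pos: [516.4, 4.2, 185.6]
tcp_rot: [3.141, -0.0, 2.862]
ft_force: [0.0, -0.3, 0.6]
opening: 0.16
grip_force: 30.0
```

Gripped at 15 mm opening with 30 N. Swinging it through the arc.

{"fn": "arm_command", "kwargs": {"deltas": [{"dx": 0.004,"dy": 0.0116,"dz": 0,"yaw": -6},{"dx": 0.0052,"dy": 0.0111,"dz": 0,"yaw": -6},{"dx": 0.0064,"dy": 0.0105,"dz": 0,"yaw": -6},{"dx": 0.0074,"dy": 0.0098,"dz": 0,"yaw": -6},{"dx": 0.0084,"dy": 0.009,"dz": 0,"yaw": -6},{"dx": 0.0093,"dy": 0.008,"dz": 0,"yaw": -6},{"dx": 0,"dy": 0,"dz": 0,"yaw": 0}]}}

```text
t: 5.05
eef_pos: [556.9, 65.9, 185.6]
tcp_rot: [-3.141, -0.002, 2.231]
ft_force: [-5.6, 7.2, 5.6]
opening: 0.158
grip_force: 30.0
```

{"fn": "arm_command", "kwargs": {"deltas": [{"dx": 0.0101,"dy": 0.007,"dz": 0,"yaw": -6},{"dx": 0.0108,"dy": 0.0059,"dz": 0,"yaw": -6},{"dx": 0.0113,"dy": 0.0048,"dz": 0,"yaw": -6},{"dx": 0.0118,"dy": 0.0036,"dz": 0,"yaw": -6},{"dx": 0.0121,"dy": 0.0023,"dz": 0,"yaw": -6},{"dx": 0.0122,"dy": 0.001,"dz": 0,"yaw": -6},{"dx": 0.0123,"dy": -0.0003,"dz": 0,"yaw": -6},{"dx": 0.0122,"dy": -0.0015,"dz": 0,"yaw": -6},{"dx": 0.012,"dy": -0.0028,"dz": 0,"yaw": -6},{"dx": 0,"dy": 0,"dz": 0,"yaw": 0}]}}

```text
t: 6.05
eef_pos: [663.7, 87.0, 185.7]
tcp_rot: [3.14, -0.005, 1.287]
ft_force: [3.9, 17.8, 2.0]
opening: 0.165
grip_force: 30.0
```

{"fn": "arm_command", "kwargs": {"gripper": 0.06, "deltas": [{"dx": 0,"dy": 0,"dz": 0,"yaw": 0},{"dx": 0,"dy": 0,"dz": 0,"yaw": 0},{"dx": 0,"dy": 0,"dz": 0,"yaw": 0},{"dx": 0,"dy": 0,"dz": 0.0,"yaw": 0},{"dx": 0,"dy": 0,"dz": 0.02,"yaw": 0},{"dx": 0,"dy": 0,"dz": 0.02,"yaw": 0},{"dx": 0,"dy": 0,"dz": 0.02,"yaw": 0},{"dx": 0,"dy": 0,"dz": 0,"yaw": 0}]}}

```text
t: 6.85
eef_pos: [662.7, 83.9, 248.4]
tcp_rot: [3.137, -0.001, 1.291]
ft_force: [-0.1, -0.5, -0.3]
opening: 0.63
grip_force: 0.0
```

Run:
```python
from h import *
T=read_camera("top"); S=read_camera("side"); save(T,"t3.png"); save(S,"s3.png")
a=cv2.resize(cv2.imread("pics/t3.png")[125:225,190:320],None,fx=4,fy=4,interpolation=2)
b=cv2.resize(cv2.imread("pics/s3.png")[140:240,220:290],None,fx=4,fy=4,interpolation=2)
cv2.imwrite("pics/m3.png",np.hstack([a,b]))
for c in(T,S):
    W=pts(c); col=c["color"].astype(int)
    m=(W[...,2]>143)&(W[...,2]<156)&(np.hypot(W[...,0]-546,W[...,1]+16)<40)&(col[...,0]-col[...,2]>20)
    v,u=np.nonzero(m); print(m.sum(),u.min(),u.max(),v.min(),v.max(),ray(c,(u.min()+u.max())/2,(v.min()+v.max())/2,149), W[m].mean(0))
```

```text
104 251 261 171 182 [543.41176475 -14.54757003 149.        ] [543.72912543 -14.40269533 148.56332783]
39 263 270 179 184 [542.48365077 -20.65716759 149.        ] [545.63072466 -16.40313796 146.47083942]
```

View pics/m3.png

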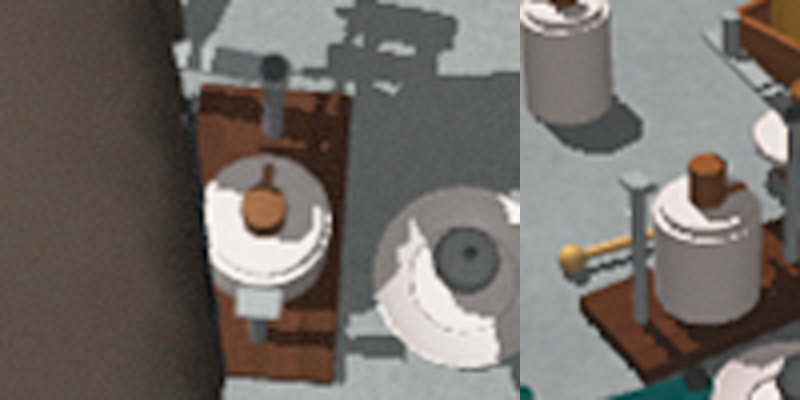

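The strap is clear of the cap. The knob is at about (262,208) in the left crop with its nib pointing to the pivot, which casts to about (545,-15.5). Moving over it and part way down.

{"fn": "arm_command", "kwargs": {"deltas": [{"dx": -0.029,"dy": -0.0248,"dz": 0,"yaw": 0},{"dx": -0.029,"dy": -0.0248,"dz": 0,"yaw": 0},{"dx": -0.029,"dy": -0.0248,"dz": 0,"yaw": 0},{"dx": -0.03,"dy": -0.0248,"dz": 0,"yaw": 0},{"dx": 0,"dy": 0,"dz": -0.03,"yaw": 0},{"dx": 0,"dy": 0,"dz": -0.03,"yaw": 0},{"dx": 0,"dy": 0,"dz": 0,"yaw": 0},{"dx": 0,"dy": 0,"dz": 0,"yaw": 0}]}}

```text
t: 7.75
eef_pos: [544.8, -15.1, 185.4]
tcp_rot: [-3.14, 0.0, 1.291]
ft_force: [-0.9, 0.8, -0.2]
opening: 0.633
grip_force: 0.0
```

Run:
```python
from h import *
s=state(); print(s["eef_pos"],s["joints"])
c=read_camera("wrist"); save(c,"w4.png")
```

```text
[544.76726453 -15.05256141 185.35658673] [-1.48827974e-01  4.35438620e-01  1.81049160e+00 -4.31460622e-05
  8.97396397e-01  1.30880540e-01]
```

View pics/w4.png

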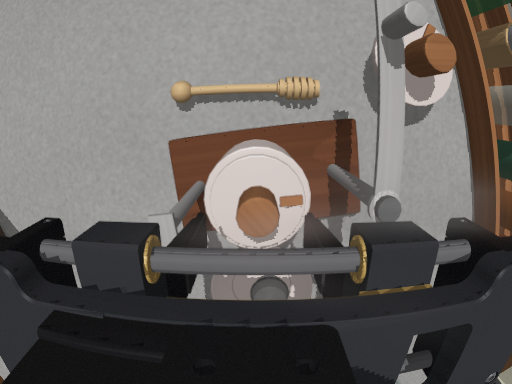

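The cap knob is centred between the fingers at about (258,215), with the nib at (291,200). The strap is well away, at column ~390.

Run:
```python
from h import *
c=read_camera("wrist"); col=c["color"].astype(int)
h=cv2.cvtColor(c["color"],cv2.COLOR_RGB2HSV)
d=c["range_z"]; print(d[195:250:4,258].round(0))
# disc white outline: circle at z113
v,u=np.nonzero((col.min(-1)>150)&(np.hypot(*(np.indices(d.shape)-np.array([195,258])[:,None,None]))<60)&(np.indices(d.shape)[0]<225))
P=np.array([fish(c,a,b,113) for a,b in zip(u,v)])[:,:2]; m=cv2.convexHull(P.astype(np.float32))[:,0]
A=np.c_[2*m,np.ones(len(m))]; r=np.linalg.lstsq(A,(m**2).sum(1),rcond=None)[0]; print("circ",r[:2],np.sqrt(r[2]+r[:2]@r[:2]))
# knob top: wood pixels, range close
E=np.array(c["extrinsics"]);w=(col[...,0]-col[...,2]>40)
v,u=np.nonzero(w&(np.hypot(*(np.indices(d.shape)-np.array([215,258])[:,None,None]))<30)&(np.indices(d.shape)[1]<280))
print(u.min(),u.max(),v.min(),v.max()); print(fish(c,(u.min()+u.max())/2,218,149),fish(c,258,v.max()-21,149),fish(c,258,v.max(),149))
```

```text
[196. 195. 196. 197. 197. 197. 199. 200. 200. 201. 202. 241. 241. 250.]
circ [547.36279729 -11.07004394] 41.645324589914495
236 279 186 236
[547.09179643 -14.35432455 149.        ] [547.99050177 -12.4118987  149.        ] [543.8577992 -26.9771778 149.       ]
```

{"fn": "arm_command", "kwargs": {"deltas": [{"dx": 0.0017,"dy": 0.0012,"dz": -0.012,"yaw": 0},{"dx": 0,"dy": 0,"dz": -0.012,"yaw": 0},{"dx": 0,"dy": 0,"dz": -0.012,"yaw": 0},{"dx": 0,"dy": 0,"dz": -0.008,"yaw": 0},{"dx": 0,"dy": 0,"dz": -0.004,"yaw": 0}]}}

```text
t: 8.35
eef_pos: [546.2, -13.8, 136.4]
tcp_rot: [-3.14, 0.0, 1.291]
ft_force: [-0.5, 1.2, 0.2]
opening: 0.63
grip_force: 0.0
```

{"fn": "arm_command", "kwargs": {"gripper": 0.02, "deltas": [{"dx": 0,"dy": 0,"dz": 0,"yaw": 0},{"dx": 0,"dy": 0,"dz": 0,"yaw": 0},{"dx": 0,"dy": 0,"dz": 0,"yaw": 0},{"dx": 0,"dy": 0,"dz": 0,"yaw": 0},{"dx": 0,"dy": 0,"dz": 0,"yaw": 0},{"dx": 0,"dy": 0,"dz": 0,"yaw": 0}]}}

```text
t: 8.95
eef_pos: [546.7, -13.9, 138.0]
tcp_rot: [3.141, -0.0, 1.291]
ft_force: [-0.2, 0.3, 2.7]
opening: 0.308
grip_force: 30.0
```

```bash
python3 -c "
from h import *
s=state();print(s)"
```

```text
{'t': 8.95, 'joints': array([-1.46164777e-01,  5.01081773e-01,  1.85287557e+00, -4.04290032e-05,
        7.86941607e-01,  1.33568907e-01]), 'qvel': array([-0.00166371, -0.00198876,  0.00028619, -0.00035188,  0.00255841,
       -0.00158537]), 'tau': array([ 2.10106320e-02, -5.40999520e+01, -1.89927489e+01,  7.23901531e-02,
       -6.03387784e-02, -1.83702832e-03]), 'eef_pos': array([546.72924221, -13.88359946, 137.98047073]), 'tcp_rot': array([ 3.14090131e+00, -6.39857904e-05,  1.29109120e+00]), 'ft_force': array([-0.23405697,  0.30691483,  2.72156965]), 'moment': array([-0.11486512,  0.11017451,  0.04613325]), 'grip_force': 30.000766217708588, 'opening': 0.30806580596081007}
```

Gripped. Probing counter-clockwise while watching the moment.

{"fn": "arm_command", "kwargs": {"deltas": [{"dx": 0,"dy": 0,"dz": 0,"yaw": 3},{"dx": 0,"dy": 0,"dz": 0,"yaw": 3},{"dx": 0,"dy": 0,"dz": 0,"yaw": 3},{"dx": 0,"dy": 0,"dz": 0,"yaw": 3},{"dx": 0,"dy": 0,"dz": 0,"yaw": 0}]}}

```text
t: 9.45
eef_pos: [547.0, -14.6, 138.1]
tcp_rot: [3.14, 0.001, 1.502]
ft_force: [0.5, -6.0, 2.7]
opening: 0.308
grip_force: 30.0
```

```bash
python3 -c "
from h import *
s=state();print(s['moment'],s['ft_force'],s['tcp_rot'],s['tau'][5])"
```

```text
[-1.1541782   0.06868522 -0.16049034] [ 0.48838148 -5.98946909  2.66511612] [3.14015720e+00 1.06923804e-03 1.50216136e+00] -0.8457709662616253
```

{"fn": "arm_command", "kwargs": {"deltas": [{"dx": 0,"dy": -0.0006,"dz": 0,"yaw": 3},{"dx": 0,"dy": -0.0006,"dz": 0,"yaw": 3},{"dx": 0,"dy": 0,"dz": 0,"yaw": 3},{"dx": 0,"dy": 0,"dz": 0,"yaw": 0}]}}

```text
t: 9.85
eef_pos: [547.3, -16.0, 138.1]
tcp_rot: [3.14, 0.001, 1.659]
ft_force: [1.7, -6.6, 0.8]
opening: 0.307
grip_force: 30.0
```

Run:
```python
from h import *
s=state();print(s['moment'],s['ft_force'],s['tcp_rot'],s['tau'][5])
c=read_camera("wrist"); save(c,"w5.png")
# nib: wood pixels on disc away from the knob
for f in("w4","w5"):
    i=cv2.imread(f"pics/{f}.png").astype(int); print(f); 
a=[cv2.resize(cv2.imread(f"pics/{f}.png")[130:245,190:330],None,fx=2.8,fy=2.8) for f in("w4","w5")]; cv2.imwrite("pics/m5.png",np.hstack(a))
```

```text
[-1.344683   -0.18703841 -0.19164187] [ 1.68009101 -6.56125265  0.7835927 ] [3.13959937e+00 1.48697818e-03 1.65892281e+00] -0.832414124161005
w4
w5
```

View pics/m5.png

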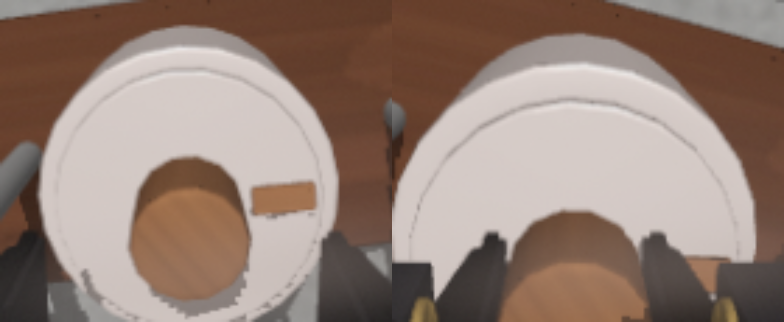

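The two crops show the nib right of the knob before the turn at (283,199), and behind the right finger after it at (316,275). I'll cast both to world to see whether the cap turned.

Run:
```python
from h import *
c=read_camera("wrist")
E5=np.array(c["extrinsics"]); s=state()
# w4 extrinsics from tool-relative transform
from scipy.spatial.transform import Rotation as R
def T(p,e): M=np.eye(4); M[:3,:3]=R.from_euler("xyz",e).as_matrix(); M[:3,3]=p; return M
E4=T([544.77,-15.05,185.36],[3.1416,0,1.291])@np.linalg.inv(T(s["eef_pos"],s["tcp_rot"]))@E5
for E,pp in((E4,[(291,201),(280,202),(302,199)]),(E5,[(302.9,226.5),(297.5,222.5),(308,222.5)])):
    c["extrinsics"]=E
    for p in pp:
        q=fish(c,*p,116); print(q.round(1), np.degrees(np.arctan2(q[1]+15.5,q[0]-547)).round(1), np.hypot(q[1]+15.5,q[0]-547).round(1))
```

```text
[572.3 -18.9 116. ] -7.7 25.5
[563.9 -17.3 116. ] -6.1 17.0
[581.  -19.8 116. ] -7.1 34.3
[576.8 -12.8 116. ] 5.1 29.9
[573.  -10.4 116. ] 11.0 26.5
[579.7  -9.9 116. ] 9.7 33.1
```

The nib turned only about 10° of the 21° commanded, so the cap has probably stopped and the fingers slipped. Trying clockwise to compare.

{"fn": "arm_command", "kwargs": {"deltas": [{"dx": 0,"dy": 0,"dz": 0,"yaw": -5},{"dx": 0,"dy": 0,"dz": 0,"yaw": -5},{"dx": 0,"dy": 0,"dz": 0,"yaw": -5},{"dx": 0,"dy": 0,"dz": 0,"yaw": -5},{"dx": 0,"dy": 0,"dz": 0,"yaw": -5},{"dx": 0,"dy": 0,"dz": 0,"yaw": -5},{"dx": 0,"dy": 0,"dz": 0,"yaw": -5},{"dx": 0,"dy": 0,"dz": 0,"yaw": -5},{"dx": 0,"dy": 0,"dz": 0,"yaw": -5},{"dx": 0,"dy": 0,"dz": 0,"yaw": 0}]}}

```text
t: 10.95
eef_pos: [546.8, -15.1, 137.9]
tcp_rot: [3.141, -0.0, 0.871]
ft_force: [0.2, -0.4, 2.2]
opening: 0.306
grip_force: 30.0
```

Run:
```python
from h import *
s=state();print(s['moment'],s['ft_force'],s['tcp_rot'],s['tau'][5],s['eef_pos'])
c=read_camera("wrist"); save(c,"w6.png")
i=c["color"].astype(int); m=(i[...,0]-i[...,2]>40); a=c["range_z"]
v,u=np.nonzero(m)
P=np.array([fish(c,x,y,116) for x,y in zip(u,v)]); r=np.hypot(P[:,0]-547,P[:,1]+15.5); th=np.degrees(np.arctan2(P[:,1]+15.5,P[:,0]-547))
# only pixels whose range agrees with disc height
W=396; E=np.array(c["extrinsics"])
def z(u,v):
    q=np.array([(u-c["cx"])/c["fx"],-(v-c["cy"])/c["fy"]]);k=np.hypot(*q);d=np.array([*(q/k*np.sin(k)),-np.cos(k)]);d=d/-d[2]*a[v,u];return (E[:3,:3]@d+E[:3,3])[2]
Z=np.array([z(x,y) for x,y in zip(u,v)]); k=(r>22)&(r<37)&(abs(Z-116)<6); print(k.sum(), np.percentile(th[k],[0,5,25,50,75,95,100]) if k.sum() else 0, u[k].mean(),v[k].mean())
```

```text
[-0.21801524 -0.05179145 -0.07174074] [ 0.24610732 -0.43119623  2.24511691] [ 3.14091888e+00 -3.66899785e-04  8.70968564e-01] 1.2117921933531761 [546.78167328 -15.0532646  137.88004313]
89 [-46.8674827  -45.08362274 -40.42529301 -36.41208341 -34.04782323
 -32.12276047 -31.17194284] 302.0 225.65168539325842
```

Clockwise the cap follows the fingers: the nib is at about -39° and the lateral force is near zero. That is 0.56 rad past its start, so this is the loosening way. Turning on to about 1.3 rad.

{"fn": "arm_command", "kwargs": {"deltas": [{"dx": 0,"dy": 0,"dz": 0,"yaw": -6},{"dx": 0,"dy": 0,"dz": 0,"yaw": -6},{"dx": 0,"dy": 0,"dz": 0,"yaw": -6},{"dx": 0,"dy": 0,"dz": 0,"yaw": -6},{"dx": 0,"dy": 0,"dz": 0,"yaw": -6},{"dx": 0,"dy": 0,"dz": 0,"yaw": -6},{"dx": 0,"dy": 0,"dz": 0,"yaw": -6},{"dx": 0,"dy": 0,"dz": 0,"yaw": 0},{"dx": 0,"dy": 0,"dz": 0.004,"yaw": 0},{"dx": 0,"dy": 0,"dz": 0.004,"yaw": 0},{"dx": 0,"dy": 0,"dz": 0,"yaw": 0}]}}

```text
t: 12.1
eef_pos: [546.6, -15.2, 146.0]
tcp_rot: [3.141, -0.0, 0.141]
ft_force: [-0.5, 0.1, -1.8]
opening: 0.311
grip_force: 30.0
```

```bash
python3 -c "
from h import *
s=state();print(s['moment'],s['ft_force'],s['tcp_rot'],s['eef_pos'],s['opening'])"
```

```text
[0.03123627 0.2159274  0.08635988] [-0.51840163  0.05505199 -1.8015804 ] [ 3.14140662e+00 -1.24249788e-04  1.40911476e-01] [546.59241    -15.16681756 146.02995324] 0.31123553459183156
```

Lifted 8 mm with only the cap's weight (about 2 N) on the tool, so it is free. Lifting the remaining 72 mm.

{"fn": "arm_command", "kwargs": {"deltas": [{"dx": 0,"dy": 0,"dz": 0.006,"yaw": 0},{"dx": 0,"dy": 0,"dz": 0.008,"yaw": 0},{"dx": 0,"dy": 0,"dz": 0.01,"yaw": 0},{"dx": 0,"dy": 0,"dz": 0.01,"yaw": 0},{"dx": 0,"dy": 0,"dz": 0.01,"yaw": 0},{"dx": 0,"dy": 0,"dz": 0.01,"yaw": 0},{"dx": 0,"dy": 0,"dz": 0.01,"yaw": 0},{"dx": 0,"dy": 0,"dz": 0.005,"yaw": 0},{"dx": 0,"dy": 0,"dz": 0.003,"yaw": 0},{"dx": 0,"dy": 0,"dz": 0,"yaw": 0},{"dx": 0,"dy": 0,"dz": 0,"yaw": 0},{"dx": 0,"dy": 0,"dz": 0,"yaw": 0},{"dx": 0,"dy": 0,"dz": 0,"yaw": 0},{"dx": 0,"dy": 0,"dz": 0,"yaw": 0}]}}

```text
t: 13.5
eef_pos: [546.6, -15.0, 217.4]
tcp_rot: [-3.142, 0.0, 0.139]
ft_force: [0.2, 0.2, -2.0]
opening: 0.312
grip_force: 30.0
```

Run:
```python
from h import *
s=state();print(s['ft_force'],s['eef_pos'],s['opening'],s["t"])
c=read_camera("side"); save(c,"s7.png"); cv2.imwrite("pics/s7c.png",cv2.resize(c["color"][100:250,190:350,::-1],None,fx=3.5,fy=3.5))
```

```text
[ 0.1851272   0.16478151 -1.99236798] [546.55157736 -15.0477366  217.43547251] 0.31162039078555065 13.5
```

View pics/s7c.png

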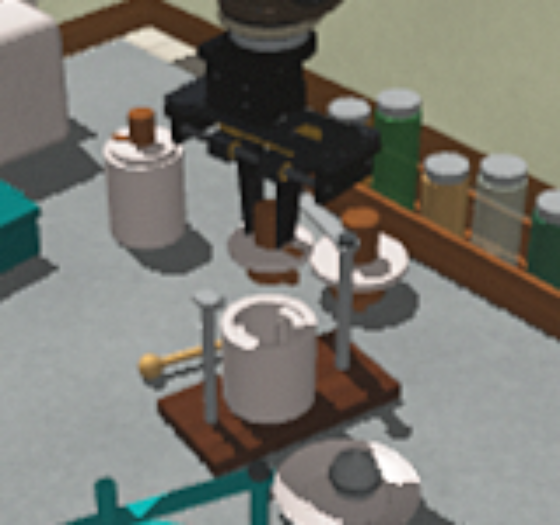

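The cap hangs upright in the fingers at about (268,240), above the open canister at (268,330). The hasp is swung away and the other things haven't moved, so I'm handing in.

```bash
python3 -c "
from h import *
print(job_done())"
```

```text
the job is handed in; nothing more can be done
None
```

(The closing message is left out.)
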